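# Ring in and lay out the tasting flight

## Task

Ring the desk bell beside the mat where the glass coffee server stands to call the guests, pressing its plunger right down to the stop, holding it there for a second and letting it come up. Then lay all the square wooden coasters out for the tasting on that mat: an even row, one flat and square in each white outline, starting at the outline next to the server and leaving none empty in between, and then ring the same bell again in the same way. Do not ring the other bell, and leave everything else, the round coaster included, where it is.

Things in the scene. Friction and masses are not known exactly. Their poses are not given: they have to be found in the camera images.
- coaster0: square wooden coaster, 50 x 50 mm, 10 mm thick, 30 g, one of up to five alike (None if absent); origin at the centre of its underside, z up, x and y along its edges (all four sides are alike)
- coaster1: square wooden coaster, 50 x 50 mm, 10 mm thick, 30 g, one of up to five alike (None if absent); origin at the centre of its underside, z up, x and y along its edges (all four sides are alike)
- coaster2: square wooden coaster, 50 x 50 mm, 10 mm thick, 30 g, one of up to five alike (None if absent); origin at the centre of its underside, z up, x and y along its edges (all four sides are alike)
- coaster3: square wooden coaster, 50 x 50 mm, 10 mm thick, 30 g, one of up to five alike (None if absent); origin at the centre of its underside, z up, x and y along its edges (all four sides are alike)
- coaster4: square wooden coaster, 50 x 50 mm, 10 mm thick, 30 g, one of up to five alike (None if absent); origin at the centre of its underside, z up, x and y along its edges (all four sides are alike)
- mat_a_mark0 (a point): centre of outline 0 on the top face of the black mat on the robot's left (+y): fixed, 420 x 90 mm, 3 mm thick, its length running away from the robot. A vessel stands on its near end, 100 mm from here; from here outward run five flat white square outlines (55 mm, one coaster each), 58 mm centre to centre, in a straight line. x: along the mat away from the robot; z: up
- mat_a_mark1 (a point): centre of outline 1 on the top face of the same mat (0 is nearest the vessel, 4 the farthest); axes as at outline 0
- mat_a_mark2 (a point): centre of outline 2 on the top face of the same mat (0 is nearest the vessel, 4 the farthest); axes as at outline 0
- mat_a_mark3 (a point): centre of outline 3 on the top face of the same mat (0 is nearest the vessel, 4 the farthest); axes as at outline 0
- mat_a_mark4 (a point): centre of outline 4 on the top face of the same mat (0 is nearest the vessel, 4 the farthest); axes as at outline 0
- bell_a (a joint): spring plunger of the desk bell that stands by the outer long side of the mat of mat_a_mark0..4 (the side away from the other mat): 0 up, 0.009 m pressed down to its stop; a spring takes 2.8 N to start it and 9 N to reach the stop, and lifts it again
- bell_a_top (a point): centre of the top face of that plunger's head (a steel disc 20 mm across, 56 mm above the counter when up; it goes straight down); the bell is fixed, 80 mm across, its dome 37 mm high
- mat_b_mark0 (a point): centre of outline 0 on the top face of the black mat on the robot's right (-y): fixed, 420 x 90 mm, 3 mm thick, its length running away from the robot. A vessel stands on its near end, 100 mm from here; from here outward run five flat white square outlines (55 mm, one coaster each), 58 mm centre to centre, in a straight line. x: along the mat away from the robot; z: up
- mat_b_mark1 (a point): centre of outline 1 on the top face of the same mat (0 is nearest the vessel, 4 the farthest); axes as at outline 0
- mat_b_mark2 (a point): centre of outline 2 on the top face of the same mat (0 is nearest the vessel, 4 the farthest); axes as at outline 0
- mat_b_mark3 (a point): centre of outline 3 on the top face of the same mat (0 is nearest the vessel, 4 the farthest); axes as at outline 0
- mat_b_mark4 (a point): centre of outline 4 on the top face of the same mat (0 is nearest the vessel, 4 the farthest); axes as at outline 0
- bell_b (a joint): spring plunger of the desk bell that stands by the outer long side of the mat of mat_b_mark0..4 (the side away from the other mat): 0 up, 0.009 m pressed down to its stop; a spring takes 2.8 N to start it and 9 N to reach the stop, and lifts it again
- bell_b_top (a point): centre of the top face of that plunger's head (a steel disc 20 mm across, 56 mm above the counter when up; it goes straight down); the bell is fixed, 80 mm across, its dome 37 mm high
- server: amber glass coffee server with a handle and a wooden collar, 84 mm across, 75 mm high, the handle sticks out 65 mm from its axis; stands on the near end of one of the two mats; origin at the centre of its underside
- canister: steel canister with a black lid, 78 mm across, 72 mm high; stands on the near end of the other mat; origin at the centre of its underside
- round_coaster: round wooden coaster, 58 mm across, 10 mm thick, lying among the square ones; not wanted; origin at the centre of its underside
- cup: black open cup, 72 mm across, 60 mm high, standing just beyond the coasters; origin at the centre of its underside
- pitcher: steel milk pitcher, 74 mm across, 70 mm high, at the far edge of the counter; origin at the centre of its underside
There are look-alikes about, which are no part of the job. What is shaped like the coaster4 but green or purple is not meant.

How it is judged:
By the outcome, as a careful person would: the job done as asked, in the order asked, and still so for the second after the job is handed in, with the robot touching nothing.
Of coaster0, coaster1, coaster2, coaster3, coaster4 only 3 to 5 are there at a start; the rules pass over those that are not, and their reading is None.
At some moment in a run one of coaster0, coaster1, coaster2, coaster3, coaster4 may be knocked a few centimetres aside while the robot is not near it.
Once in a run the grip may slacken for a moment while it holds something.
It also fails if it takes over 210 s, if anything falls off the work surface, if the arm or the gripper's body presses on something with over 40 N, if the wrist force passes 120 N, or if a joint passes its speed limit or range.

## Robot

A 6-joint arm with a two-finger parallel gripper is mounted at the origin on the work surface. World frame = base frame: x ahead of the robot, y to its left, z up, the work surface at z = 0. Lengths are in m, angles in rad, forces in N, time in s.
With the tool pointing down it reaches from about 0.325 to 0.9 m from the base axis. Payload 6.1 kg.
Tool frame: the origin (TCP) lies midway between the tips of the shut fingers; the grasp point (between the pads) lies 19 mm behind it; z points along the fingers, y is the line along which they close (so a half turn about z gives the same grasp; the last joint's range is limited). The gripper opens to 85 mm and grips with 20 to 120 N. Pads are 22 mm wide; open, the fingers measure 114 mm over their backs; the gripper's body (76 mm by 85 mm) begins 54 mm behind the grasp point. The pads swing forward as they close: fully open they stand 13 mm farther back than shut.
Start: joints at [1.144, 0.22, 1.526, -0, 1.395, -0.126], TCP at [0.185, 0.597, 0.231] pointing down, gripper open.
Joint ranges: [-2.98, 2.98], [-0.91, 2.08], [0.09, 2.57], [-1.24, 4.39], [0.2, 2.65], [-2.68, 2.68]. Speed limits (rad/s): [2.57, 2.57, 3.01, 3.14, 3.14, 3.14].

## Interface

Orientations are given as a 3x3 rotation matrix whose columns are the frame's x, y, z axes.
In Python, from cell import telemetry, vision, manip gives the robot as it stands. The module is installed in compiled form; this text tells all that it offers.
- The arm moves only by the tool servo_tool, never from a script. Its argument "deltas" is one flat list of numbers, 7 for each row, row after row: the shift along the world's x, y, z normalised to -1 to 1, where 1 is 20 cm, then the turn, a rotation vector about the world's x, y, z normalised to -1 to 1, where 1 is 90 degrees, then the opening, from 0 (shut) to 1 (fully open). In form: [dx, dy, dz, rx, ry, rz, jaw, dx, dy, dz, rx, ry, rz, jaw, ...]. A call has 1 to 10 rows; each row shifts and turns the commanded pose from where the row before left it; what a row does not reach is not made up. A row lasts 1/10 s, in which the tool goes at most 50 mm and 8.59 degrees, less where a joint would pass 70% of its speed; a pose out of reach is approached as far as the arm can. A call with a number of a shift or a turn outside -1 to 1 is refused whole. A call with a gripper value outside its range is refused whole. The fingers move at their own pace and stop on an object; the grip force is fixed at half the most. Time passes only in rows, so rows that do not move let the fingers close. It gives the time, the measured TCP pose, the force, the opening and the grip force at its end, in the units of the state.
- telemetry.read_state(): the state, without advancing time (a new reading comes with each control period).
- vision.grab_frame(name): name is "scene" or "top"; returns the picture (480x640x3 uint8, red, green, blue); there is no depth.
- vision.camera_model(name): a dict with "fx", "fy", "cx", "cy" (pixels), "dist" ([k1, k2, p1, p2, k3] as OpenCV has them; the pictures are not rectified), "R" (3x3) and "t" (3): a world point X has camera coordinates R X + t. Camera axes: x right, y down, z forward; pixel columns grow to the right and rows downward; lengths in m; the calibration is good to about 2 mm. A picture is of the moment at which its call begins. camera_model takes no time and is no camera call.
- manip.hand_in(): hands the job in; it is judged then, once.
The state is a dict: "t": time; "joint_pos": joint angles; "qd": joint speeds; "joint_torque": joint torques, N m; "position": TCP position; "tool_rot": TCP orientation; "contact_force": force on the tool from outside, world axes, zero at the start; "wrist_torque": the same for the moment, N m; "width": finger opening in m; "grip_force": force on a finger pad.
Only numpy, scipy, OpenCV 4.12 (cv2) and the standard library are available. Lean on these libraries where they do the work, as an engineer would, in place of code of your own. Each camera call takes 0.05 s, during which the arm holds its last target. There are 200 camera calls.

## Working session

There is one attempt and no reset: what is moved stays moved. The work goes in short steps, Python scripts to look and compute and a tool call to move; the robot and the scene stay as the last step left them, time stands still between calls to the robot, and variables do not carry over. Pictures are saved under pics/ and viewed, at most 14 in all, crops included, and the job is handed in when it is done.

Besides the shell and the picture viewer there is one more tool, called after "Emit:" by a JSON object that holds its "name" and its "arguments", one argument or row to a line. servo_tool: Moves the arm, as the interface text tells. Scaled input: -1 to 1 covers 20 cm each way for a shift and 90 degrees each way for a turn. Its arguments: {"type":"object","properties":{"deltas":{"type":"array","items":{"type":"number"}}},"required":["deltas"]}

```bash
mkdir -p pics; python3 - <<'E'
from cell import telemetry, vision
import cv2
for n in("scene","top"):
    f=vision.grab_frame(n); cv2.imwrite(f"pics/{n}0.png",f[:,:,::-1]); c=vision.camera_model(n)
    print(n,{k:(v.round(4).tolist() if hasattr(v,'round') and hasattr(v,'tolist') else v) for k,v in c.items()})
s=telemetry.read_state();print(s)
E
```

```text
scene {'fx': 506.269954124093, 'fy': 506.269954124093, 'cx': 317.5102135186007, 'cy': 238.97468750162807, 'dist': [-0.1484, 0.0, 0.0, 0.0, 0.0], 'R': [[-0.3753, 0.9269, -0.0045], [0.7984, 0.3207, -0.5096], [-0.4709, -0.1949, -0.8604]], 't': [0.1982, -0.391, 1.54]}
top {'fx': 530.5717201376575, 'fy': 530.5717201376575, 'cx': 321.0434220029242, 'cy': 238.80325257575933, 'dist': [-0.0913, 0.0, 0.0, 0.0, 0.0], 'R': [[0.0151, -0.9998, 0.0128], [-0.9983, -0.0158, -0.0565], [0.0567, -0.0119, -0.9983]], 't': [0.0046, 0.5396, 1.0911]}
{'t': 0.1, 'joint_pos': array([ 1.14388955e+00,  2.21175654e-01,  1.52750750e+00, -3.71815533e-06,
        1.39470719e+00, -1.26074459e-01]), 'qd': array([-0.00066388, -0.00142343, -0.0037376 , -0.00052844, -0.00188683,
        0.00113185]), 'joint_torque': array([ 9.10697709e-04, -4.98246968e+01, -3.90547371e+01, -2.40982718e-05,
        5.63997222e-03, -2.56009417e-05]), 'position': array([0.18495563, 0.59642682, 0.23028534]), 'tool_rot': array([[-9.55090304e-01,  2.96313958e-01, -7.41014075e-04],
       [ 2.96314801e-01,  9.55088926e-01, -1.63786406e-03],
       [ 2.22412353e-04, -1.78388153e-03, -9.99998384e-01]]), 'contact_force': array([-0.10002951, -0.06265815, -0.56223407]), 'wrist_torque': array([-0.02356468,  0.00638702, -0.02815584]), 'grip_force': 0.0, 'width': 0.08519695885545715}
```

View pics/scene0.png

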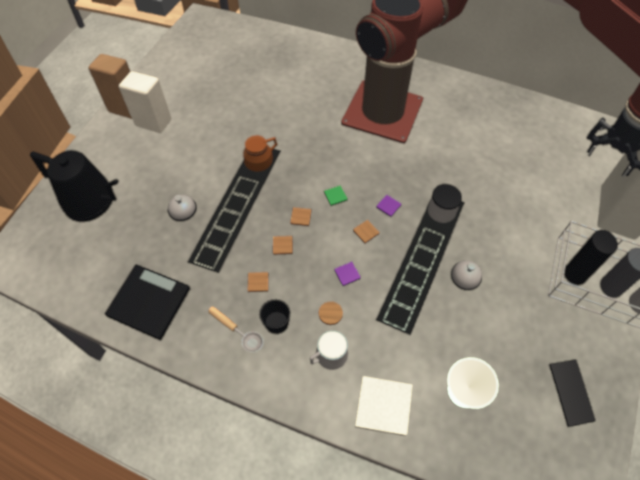

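View pics/top0.png

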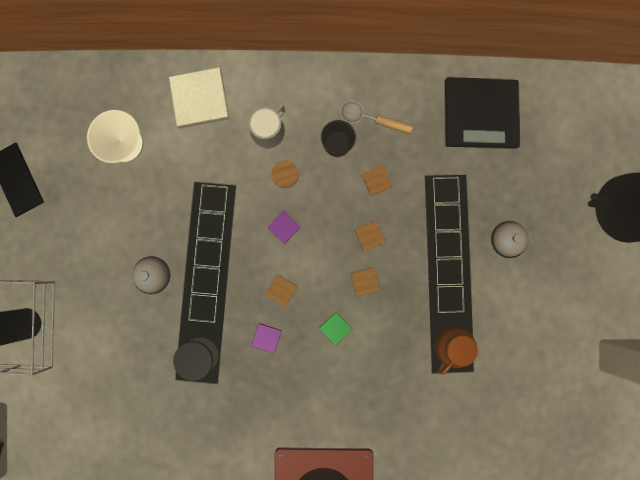

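Top view, where up is +x and left is +y: the server is at (457,350), so the job is on mat_b (outlines at x≈450, rows 190–299), with its bell at (510,239).

Candidates for a square wooden coaster:
- Wooden squares, wanted: (377,180), (370,236), (365,281), (281,290)
- Round wooden coaster, not wanted: (285,174)
- Purple: (284,227), (266,338); green: (336,328), none wanted
- Wooden whisk handle at (394,125), not wanted

The other bell is at (151,275).

```bash
cat > h.py <<'E'
import numpy as np, cv2
from cell import telemetry, vision
def grab(n):
    return vision.grab_frame(n), vision.camera_model(n)
def ray(c,px):
    K=np.array([[c['fx'],0,c['cx']],[0,c['fy'],c['cy']],[0,0,1]])
    u=cv2.undistortPoints(np.array(px,float).reshape(-1,1,2),K,np.array(c['dist'])).reshape(-1,2)
    R=np.array(c['R']);t=np.array(c['t'])
    d=np.c_[u,np.ones(len(u))]@R
    return -R.T@t, d/np.linalg.norm(d,axis=1)[:,None]
def plane(c,px,z):
    o,d=ray(c,px); return o+d*((z-o[2])/d[:,2])[:,None]
def proj(c,X):
    K=np.array([[c['fx'],0,c['cx']],[0,c['fy'],c['cy']],[0,0,1]])
    return cv2.projectPoints(np.array(X,float).reshape(-1,1,3),cv2.Rodrigues(np.array(c['R']))[0],np.array(c['t']),K,np.array(c['dist']))[0].reshape(-1,2)
def tri(c1,p1,c2,p2):
    o1,d1=ray(c1,[p1]);o2,d2=ray(c2,[p2]);d1,d2=d1[0],d2[0]
    s=np.linalg.lstsq(np.c_[d1,-d2],o2-o1,rcond=None)[0]
    a,b=o1+s[0]*d1,o2+s[1]*d2
    return (a+b)/2,np.linalg.norm(a-b)
def wood(f,amin=200):
    h=cv2.cvtColor(f,cv2.COLOR_RGB2HSV)
    m=cv2.inRange(h,(5,90,60),(20,255,255))
    return cv2.findContours(m,cv2.RETR_EXTERNAL,cv2.CHAIN_APPROX_NONE)[0]
def coasters(f,c,z=.01):
    """list (centre px, xyz on plane z, size mm, yaw deg (mod 90), fill)"""
    out=[]
    for k in wood(f):
        if not 150<cv2.contourArea(k)<1200: continue
        P=plane(c,k[:,0,:],z)
        if not (.25<P[:,0].mean()<1 and abs(P[:,1].mean())<.36): continue
        (x,y),(w,hh),a=cv2.minAreaRect((P[:,:2]*1000).astype(np.float32))
        M=cv2.moments(k);p=(M['m10']/M['m00'],M['m01']/M['m00'])
        fill=cv2.contourArea((P[:,:2]*1000).astype(np.float32))/(w*hh)
        out.append((np.round(p,1),np.round([x/1000,y/1000],4),np.round([w,hh],1),round((a+45)%90-45,1),round(fill,3)))
    return out
E
python3 - <<'E'
from h import *
t,ct=grab("top");s,cs=grab("scene")
A=coasters(t,ct);B=coasters(s,cs)
for a in A:print("top",*a)
for b in B:print("scn",*b)
for a in A:
    b=min(B,key=lambda b:np.hypot(*(b[1]-a[1])))
    X,e=tri(ct,a[0],cs,b[0]);print("tri",a[0],X.round(4),round(e,4))
# outlines: white quads on mat
def quads(f,c,z=.003):
    g=cv2.cvtColor(f,cv2.COLOR_RGB2GRAY)
    o=[]
    m=cv2.adaptiveThreshold(g,255,0,1,15,0)
    for blk in (70,):
        m=(g<blk).astype(np.uint8)*255
        for k in cv2.findContours(m,cv2.RETR_CCOMP,cv2.CHAIN_APPROX_NONE)[0]:
            if not 150<cv2.contourArea(k)<900: continue
            P=plane(c,k[:,0,:],z)[:,:2]*1000
            (x,y),(w,h),a=cv2.minAreaRect(P.astype(np.float32))
            if 38<w<62 and 38<h<62:
                M=cv2.moments(k);o.append((np.array([M['m10'],M['m01']])/M['m00'],np.array([x,y])/1000,np.round([w,h],1),round((a+45)%90-45,1)))
    return o
A=quads(t,ct);B=quads(s,cs)
for a in A:
    if not B:print(a);continue
    b=min(B,key=lambda b:np.hypot(*(b[1]-a[1])))
    X,e=tri(ct,a[0],cs,b[0]);print("q",a[0].round(1),a[1].round(4),a[2],a[3],"tri",X.round(4),round(e,4))
cv2.imwrite("pics/crop1.png",cv2.resize(np.hstack([t[150:350,340:540],s[140:340,150:350]]),(800,400),interpolation=2)[:,:,::-1])
E
```

```text
top [280.9 290.3] [0.4309 0.0949] [51.  50.6] -31.5 0.936
top [364.8 281.6] [ 0.4517 -0.0798] [50.6 51.4] 14.7 0.935
top [369.7 235.3] [ 0.5486 -0.0891] [51.3 51.3] 23.8 0.921
top [376.7 179.9] [ 0.6666 -0.103 ] [51.4 52. ] 24.3 0.922
top [284.7 173.6] [0.6767 0.0922] [57.2 57.1] -43.7 0.783
top [394.1 124.2] [ 0.7879 -0.1389] [80.8 20.6] -15.6 0.85
scn [221.7 317.7] [ 0.7861 -0.1399] [79.7 17.6] -15.8 0.841
scn [330.3 312.7] [0.6775 0.0937] [56.  54.5] 21.9 0.789
scn [257.5 281.4] [ 0.6673 -0.1026] [51.9 47.1] 24.9 0.939
scn [282.4 244.6] [ 0.5489 -0.0881] [51.2 49. ] 23.5 0.952
scn [365.8 231. ] [0.4318 0.0953] [50.9 50.4] -29.6 0.923
scn [300.4 216.2] [ 0.4521 -0.0793] [53.4 50. ] 14.9 0.887
scn [258.6 152. ] [ 0.2956 -0.2799] [130.2  92.5] 13.1 0.781
tri [280.9 290.3] [0.4307 0.0954 0.0082] 0.0006
tri [364.8 281.6] [ 0.4515 -0.0799  0.0078] 0.0003
tri [369.7 235.3] [ 0.5487 -0.0889  0.0083] 0.0009
tri [376.7 179.9] [ 0.6667 -0.103   0.008 ] 0.0003
tri [284.7 173.6] [0.6766 0.0923 0.0079] 0.001
tri [394.1 124.2] [ 0.7869 -0.1393  0.0127] 0.0004
q [202.6 307.7] [0.3914 0.2594] [49.4 49.6] -4.4 tri [0.3914 0.2594 0.0055] 0.0012
q [450.2 298.7] [ 0.417  -0.2629] [50.6 49.4] 0.6 tri [ 0.4178 -0.2614  0.0062] 0.0001
q [205.2 280.5] [0.4489 0.2551] [49.5 50. ] -3.7 tri [0.4484 0.2556 0.004 ] 0.0013
q [449.  271.5] [ 0.4754 -0.2595] [50.6 49.5] 3.0 tri [ 0.4752 -0.2593  0.0046] 0.0005
q [207.9 253. ] [0.5062 0.2511] [49.7 49.6] -4.2 tri [0.5062 0.2514 0.0036] 0.0011
q [447.9 244.2] [ 0.5324 -0.2572] [49.5 47.5] 0.2 tri [ 0.533  -0.2566  0.0049] 0.0005
q [210.4 225.6] [0.5644 0.247 ] [49.4 49.5] -4.1 tri [0.564  0.2475 0.0039] 0.0011
q [446.9 217. ] [ 0.5909 -0.2542] [47.1 49.6] 1.1 tri [ 0.5906 -0.2542  0.0046] 0.0002
q [213.1 198.4] [0.6224 0.2429] [49.5 49.5] -4.4 tri [0.622  0.2434 0.0042] 0.0012
q [445.8 190. ] [ 0.6495 -0.2525] [49.5 49.2] 2.7 tri [ 0.6488 -0.2523  0.0043] 0.0006
```

View pics/crop1.png

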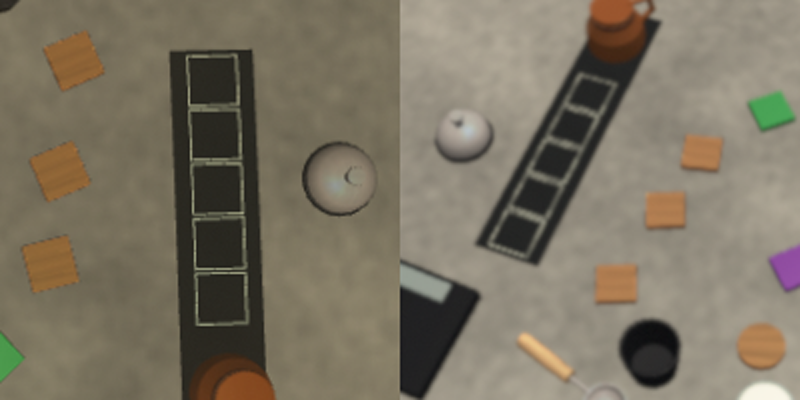

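The crop shows four square wooden coasters beside the server mat. The bell head is at about top (516,238) and scene (179,201). Next I refine the bell position.

```bash
python3 - <<'E'
from h import *
t,ct=grab("top");s,cs=grab("scene")
for p,q in (((516,238.5),(179,201)),):
    print(tri(ct,p,cs,q),plane(ct,[p],.056),plane(cs,[q],.056))
a=cv2.resize(t[220:260,490:530],(400,400),interpolation=2);b=cv2.resize(s[180:220,160:200],(400,400),interpolation=2)
f=lambda i:cv2.createCLAHE(3,(2,2)).apply(cv2.cvtColor(i,cv2.COLOR_RGB2GRAY))
cv2.imwrite("pics/bell.png",np.hstack([f(a),f(b)]))
E
```

```text
(array([ 0.54482893, -0.39055251,  0.03867706]), np.float64(0.0021067878201130757)) [[ 0.54406528 -0.38493708  0.056     ]] [[ 0.55374687 -0.37934954  0.056     ]]
```

View pics/bell.png

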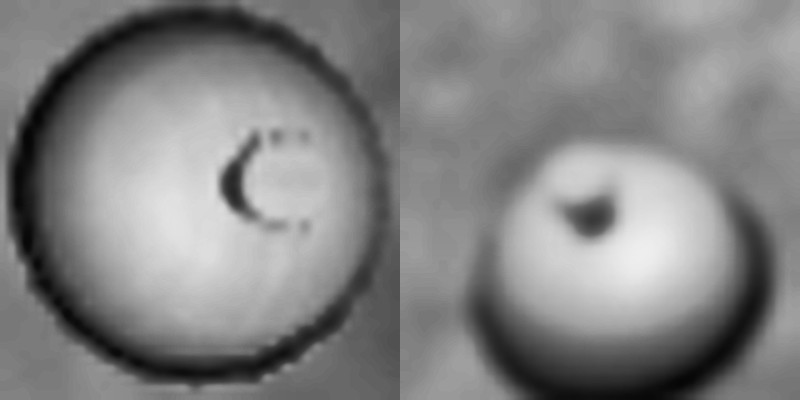

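Top view: the head disc is centred near (518.9,237.7), with the crescent being its side. Scene view: the head is near (178,196.6), above the dark underside.

```bash
python3 - <<'E'
from h import *
ct=vision.camera_model("top");cs=vision.camera_model("scene")
p,q=(518.9,237.7),(178,196.6)
print(tri(ct,p,cs,q),plane(ct,[p],.056),plane(cs,[q],.056))
# base circle of dome at z=0: centre
t,_=grab("top")
print(plane(ct,[(509.3,239.2)],0.0),plane(ct,[(509.3,239.2)],0.012))
E
```

```text
(array([ 0.54506505, -0.3878213 ,  0.060671  ]), np.float64(0.0027448662468032067)) [[ 0.54580144 -0.39106326  0.056     ]] [[ 0.54244757 -0.38906487  0.056     ]]
[[ 0.54586779 -0.39173165  0.        ]] [[ 0.54512674 -0.38725307  0.012     ]]
```

Emit:
{"name": "servo_tool", "arguments": {
  "deltas": [0.082, -0.224, 0, 0, 0, -0.081, 0, 0.082, -0.224, 0, 0, 0, -0.081, 0, 0.082, -0.224, 0, 0, 0, -0.081, 0, 0.082, -0.224, 0, 0, 0, -0.081, 0, 0.082, -0.224, 0, 0, 0, -0.081, 0, 0.082, -0.224, 0, 0, 0, -0.081, 0, 0.082, -0.224, 0, 0, 0, -0.081, 0, 0.082, -0.224, 0, 0, 0, -0.081, 0, 0.082, -0.224, 0, 0, 0, -0.081, 0, 0.082, -0.224, 0, 0, 0, -0.081, 0]
}}

```text
t: 1.35
position: [0.3495, 0.1472, 0.2317]
tool_rot: [[0.007, 1.0, 0.002], [1.0, -0.007, 0.0], [0.0, 0.002, -1.0]]
contact_force: [0.9, 0.3, 1.2]
width: -0.0001
grip_force: 0.0
```

Emit:
{"name": "servo_tool", "arguments": {
  "deltas": [0.082, -0.224, 0, 0, 0, -0.081, 0, 0.082, -0.224, 0, 0, 0, -0.081, 0, 0.082, -0.224, 0, 0, 0, -0.081, 0, 0.082, -0.224, 0, 0, 0, -0.081, 0, 0.082, -0.224, 0, 0, 0, -0.081, 0, 0.082, -0.224, 0, 0, 0, -0.081, 0, 0.082, -0.224, 0, 0, 0, -0.081, 0, 0.082, -0.224, 0, 0, 0, -0.081, 0, 0.082, -0.224, 0, 0, 0, -0.081, 0, 0, 0, 0, 0, 0, 0, 0]
}}

```text
t: 2.35
position: [0.4973, -0.2593, 0.2302]
tool_rot: [[0.915, 0.404, -0.001], [0.404, -0.915, -0.001], [-0.001, 0.001, -1.0]]
contact_force: [-0.0, 1.0, -0.4]
width: 0.0002
grip_force: 0.0
```

```bash
cat > go.py <<'E'
import sys,numpy as np
from cell import telemetry
s=telemetry.read_state();p=s['position'];R=s['tool_rot']
x,y,z,a=map(float,sys.argv[1:5])
ya=np.degrees(np.arctan2(R[1,1],R[0,1]))
d=(a-ya+90)%180-90
print("t",round(s['t'],2),"pos",p.round(4),"yaw",ya.round(2),"j6",s['joint_pos'][5].round(2),"w",s['width'].round(4),"F",s['contact_force'].round(1),"tilt",R[:2,2].round(4))
print("normalised total",((np.array([x,y,z])-p)/.2).round(4),"rz",round(d/90,4),"dist mm",round(np.linalg.norm(np.array([x,y,z])-p)*1000,1))
E
python3 go.py .5455 -.39 .1 -87.55
```

```text
Traceback (most recent call last):
  File "go.py", line 7, in <module>
    print("t",round(s['t'],2),"pos",p.round(4),"yaw",ya.round(2),"j6",s['joint_pos'][5].round(2),"w",s['width'].round(4),"F",s['contact_force'].round(1),"tilt",R[:2,2].round(4))
                                                                                                     ^^^^^^^^^^^^^^^^
AttributeError: 'float' object has no attribute 'round'
```

Emit:
{"name": "servo_tool", "arguments": {
  "deltas": [0.06, -0.163, -0.163, 0, 0, -0.059, 0, 0.06, -0.163, -0.163, 0, 0, -0.059, 0, 0.06, -0.163, -0.163, 0, 0, -0.059, 0, 0.06, -0.163, -0.163, 0, 0, -0.059, 0, 0, 0, 0, 0, 0, 0, 0, 0, 0, 0, 0, 0, 0, 0]
}}

```text
t: 2.95
position: [0.5437, -0.3837, 0.0985]
tool_rot: [[0.999, 0.053, -0.003], [0.053, -0.999, 0.003], [-0.003, -0.004, -1.0]]
contact_force: [1.1, 0.8, 0.6]
width: 0.0001
grip_force: 0.0
```

```bash
sed -i "s/s\['width'\].round(4)/round(s['width'],4)/" go.py; python3 go.py .5455 -.39 .062 -87.55
python3 - <<'E'
from h import *
s,cs=grab("scene");t,ct=grab("top")
a=cv2.resize(t[200:270,480:550],(400,400),interpolation=2);b=cv2.resize(s[160:230,145:215],(400,400),interpolation=2)
cv2.imwrite("pics/bell2.png",np.hstack([a,b])[:,:,::-1])
E
```

```text
t 2.95 pos [ 0.5437 -0.3837  0.0985] yaw -86.96 j6 0.78 w 0.0001 F [1.1 0.8 0.6] tilt [-0.0032  0.0034]
normalised total [ 0.0088 -0.0314 -0.1827] rz -0.0066 dist mm 37.1
```

View pics/bell2.png

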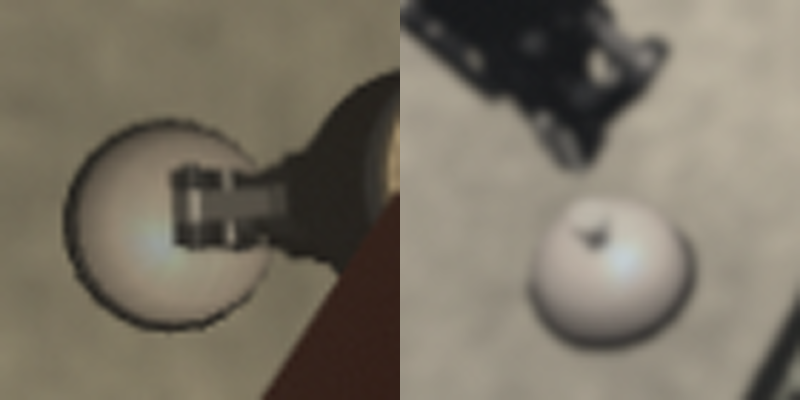

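The shut fingertips are above the plunger head (scene tip about (175,188), head just below at (179,201)). I'm lowering.

Emit:
{"name": "servo_tool", "arguments": {
  "deltas": [0.009, -0.028, -0.09, 0, 0, -0.006, 0, 0, 0, -0.08, 0, 0, 0, 0, 0, 0, 0, 0, 0, 0, 0]
}}

```text
t: 3.35
position: [0.5457, -0.3885, 0.066]
tool_rot: [[0.999, 0.045, -0.002], [0.045, -0.999, 0.002], [-0.002, -0.002, -1.0]]
contact_force: [-0.7, 0.4, -0.4]
width: -0.0002
grip_force: 0.0
```

Emit:
{"name": "servo_tool", "arguments": {
  "deltas": [0, 0, -0.03, 0, 0, 0, 0, 0, 0, -0.03, 0, 0, 0, 0, 0, 0, -0.02, 0, 0, 0, 0, 0, 0, 0, 0, 0, 0, 0]
}}

```text
t: 3.75
position: [0.5472, -0.3904, 0.0516]
tool_rot: [[0.999, 0.043, 0.001], [0.043, -0.999, -0.001], [0.001, 0.001, -1.0]]
contact_force: [0.7, 2.1, 5.1]
width: 0.0002
grip_force: 2.9
```

Emit:
{"name": "servo_tool", "arguments": {
  "deltas": [0, 0, -0.015, 0, 0, 0, 0, 0, 0, -0.015, 0, 0, 0, 0, 0, 0, 0, 0, 0, 0, 0]
}}

```text
t: 4.05
position: [0.5473, -0.3905, 0.047]
tool_rot: [[0.999, 0.043, 0.001], [0.043, -0.999, -0.0], [0.001, 0.001, -1.0]]
contact_force: [-1.8, 3.0, 11.5]
width: -0.0002
grip_force: 5.9
```

Emit:
{"name": "servo_tool", "arguments": {
  "deltas": [0, 0, -0.007, 0, 0, 0, 0, 0, 0, 0, 0, 0, 0, 0, 0, 0, 0, 0, 0, 0, 0, 0, 0, 0, 0, 0, 0, 0, 0, 0, 0, 0, 0, 0, 0, 0, 0, 0, 0, 0, 0, 0, 0, 0, 0, 0, 0, 0, 0, 0, 0, 0, 0, 0, 0, 0, 0, 0, 0, 0, 0, 0, 0]
}}

```text
t: 4.95
position: [0.5474, -0.3906, 0.047]
tool_rot: [[0.999, 0.043, 0.001], [0.043, -0.999, -0.001], [0.001, 0.001, -1.0]]
contact_force: [-5.0, 5.6, 17.4]
width: -0.0003
grip_force: 8.9
```

Emit:
{"name": "servo_tool", "arguments": {
  "deltas": [0, 0, 0, 0, 0, 0, 0, 0, 0, 0, 0, 0, 0, 0, 0, 0, 0, 0, 0, 0, 0, 0, 0, 0, 0, 0, 0, 0]
}}

```text
t: 5.35
position: [0.5474, -0.3906, 0.047]
tool_rot: [[0.999, 0.043, 0.001], [0.044, -0.999, -0.001], [0.001, 0.001, -1.0]]
contact_force: [-5.3, 6.0, 17.7]
width: 0.0
grip_force: 8.9
```

Emit:
{"name": "servo_tool", "arguments": {
  "deltas": [0, 0, 0.03, 0, 0, 0, 0, 0, 0, 0.05, 0, 0, 0, 0, 0, 0, 0.2, 0, 0, 0, 0, 0, 0, 0.22, 0, 0, 0, 0, -0.048, 0.222, 0, 0, 0, 0.02, 1, -0.068, 0.222, 0, 0, 0, 0.02, 1, -0.068, 0.222, 0, 0, 0, 0.02, 1, -0.068, 0.222, 0, 0, 0, 0.02, 1, -0.068, 0.222, 0, 0, 0, 0.02, 1, -0.068, 0.222, 0, 0, 0, 0.02, 1]
}}

```text
t: 6.35
position: [0.4679, -0.1223, 0.1434]
tool_rot: [[0.973, 0.23, -0.0], [0.23, -0.973, 0.0], [-0.0, -0.0, -1.0]]
contact_force: [1.3, 1.1, 0.5]
width: 0.0851
grip_force: 0.0
```

Emit:
{"name": "servo_tool", "arguments": {
  "deltas": [-0.068, 0.222, -0.05, 0, 0, 0.02, 1, 0, 0, -0.2, 0, 0, 0, 1, 0, 0, 0, 0, 0, 0, 1, 0, 0, 0, 0, 0, 0, 1]
}}

```text
t: 6.75
position: [0.4548, -0.0795, 0.0935]
tool_rot: [[0.966, 0.26, -0.002], [0.26, -0.966, 0.0], [-0.002, -0.001, -1.0]]
contact_force: [1.4, -0.1, -0.2]
width: 0.0854
grip_force: 0.0
```

```bash
python3 go.py .4516 -.0798 .02 -75.3; python3 - <<'E'
from h import *
for n in("top","scene"):
    f,c=grab(n)
    for a in coasters(f,c):
        if a[1][0]>.35 and a[1][0]<.75 :print(n,*a)
E
```

```text
t 6.75 pos [ 0.4548 -0.0795  0.0935] yaw -74.93 j6 0.96 w 0.0854 F [ 1.4 -0.1 -0.2] tilt [-0.0021  0.0004]
normalised total [-0.016  -0.0013 -0.3673] rz -0.0041 dist mm 73.5
top [280.9 290.3] [0.4309 0.0949] [51.  50.6] -31.5 0.936
top [376.6 179.9] [ 0.6666 -0.1031] [51.4 51.8] 24.4 0.922
top [284.7 173.6] [0.6767 0.0922] [57.2 57.1] -43.7 0.785
scene [330.3 312.7] [0.6775 0.0937] [56.  54.5] 21.9 0.787
scene [257.5 281.4] [ 0.6674 -0.1025] [51.8 47.1] 24.9 0.938
scene [282.4 244.6] [ 0.5489 -0.0881] [51.2 49. ] 23.5 0.949
scene [365.8 231. ] [0.4316 0.0956] [50.7 50.5] -30.7 0.922
scene [300.5 216.1] [ 0.4521 -0.0792] [53.4 49.9] 15.1 0.884
```

Emit:
{"name": "servo_tool", "arguments": {
  "deltas": [-0.014, -0.001, -0.2, 0, 0, -0.004, 0.75, 0, 0, -0.18, 0, 0, 0, 0.75, 0, 0, -0.04, 0, 0, 0, 0.75, 0, 0, 0, 0, 0, 0, 0.75, 0, 0, 0, 0, 0, 0, 0.75]
}}

```text
t: 7.35
position: [0.4543, -0.0806, 0.0113]
tool_rot: [[0.967, 0.253, 0.002], [0.253, -0.967, -0.001], [0.002, 0.001, -1.0]]
contact_force: [0.2, -0.0, 0.5]
width: 0.064
grip_force: 0.0
```

Emit:
{"name": "servo_tool", "arguments": {
  "deltas": [0, 0, -0.015, 0, 0, 0, 0.75, 0, 0, -0.01, 0, 0, 0, 0.75, 0, 0, 0, 0, 0, 0, 0.75]
}}

```text
t: 7.65
position: [0.453, -0.0798, 0.0051]
tool_rot: [[0.967, 0.254, 0.001], [0.254, -0.967, -0.0], [0.001, 0.001, -1.0]]
contact_force: [0.4, -0.7, 1.0]
width: 0.0636
grip_force: 0.0
```

```bash
python3 go.py .4516 -.0798 -.003 -75.3; python3 - <<'E'
from h import *
s,cs=grab("scene");t,ct=grab("top")
a=cv2.resize(t[251:311,335:395],(400,400),interpolation=2);b=cv2.resize(s[180:240,270:330],(400,400),interpolation=2)
cv2.imwrite("pics/g1.png",np.hstack([a,b])[:,:,::-1])
E
```

```text
t 7.65 pos [ 0.453  -0.0798  0.0051] yaw -75.28 j6 0.97 w 0.0636 F [ 0.4 -0.7  1. ] tilt [ 0.001  -0.0004]
normalised total [-0.0072  0.     -0.0404] rz -0.0002 dist mm 8.2
```

View pics/g1.png

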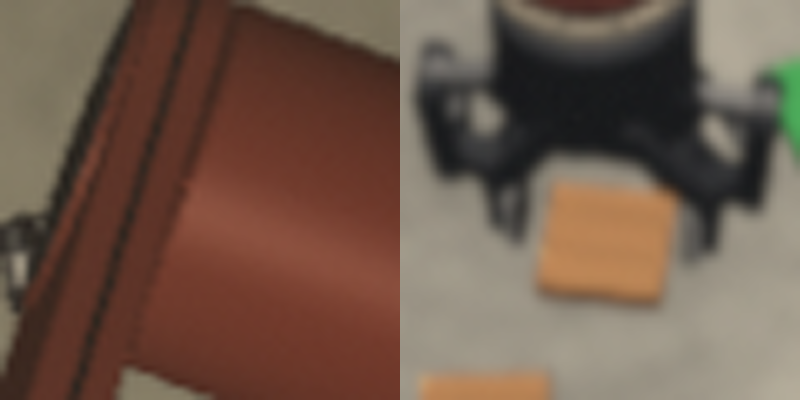

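The open fingers straddle the coaster (scene about (285,216) and (317,216)). I'm lowering in small steps, watching for table contact.

Emit:
{"name": "servo_tool", "arguments": {
  "deltas": [-0.007, 0, -0.02, 0, 0, 0, 0.72, 0, 0, -0.01, 0, 0, 0, 0.72, 0, 0, 0, 0, 0, 0, 0.72, 0, 0, 0, 0, 0, 0, 0.72]
}}

```text
t: 8.15
position: [0.451, -0.0796, -0.0017]
tool_rot: [[0.967, 0.254, -0.0], [0.254, -0.967, 0.0], [-0.0, -0.0, -1.0]]
contact_force: [-0.1, -0.6, 0.2]
width: 0.0617
grip_force: 0.0
```

Emit:
{"name": "servo_tool", "arguments": {
  "deltas": [0, 0, 0, 0, 0, 0, 0.4, 0, 0, 0, 0, 0, 0, 0, 0, 0, 0, 0, 0, 0, 0, 0, 0, 0, 0, 0, 0, 0, 0, 0, 0, 0, 0, 0, 0]
}}

```text
t: 8.65
position: [0.4517, -0.0798, -0.0011]
tool_rot: [[0.967, 0.254, 0.001], [0.254, -0.967, -0.0], [0.001, 0.0, -1.0]]
contact_force: [-0.7, -0.2, 5.3]
width: 0.0484
grip_force: 62.3
```

Emit:
{"name": "servo_tool", "arguments": {
  "deltas": [0, 0, 0.05, 0, 0, 0, 0, 0, 0, 0.2, 0, 0, 0, 0, -0.034, -0.182, 0.05, 0, 0, -0.027, 0, -0.034, -0.182, 0, 0, 0, -0.027, 0, -0.034, -0.182, 0, 0, 0, -0.027, 0, -0.034, -0.182, 0, 0, 0, -0.027, 0, -0.034, -0.182, 0, 0, 0, -0.027, 0, 0, 0, 0, 0, 0, 0, 0, 0, 0, 0, 0, 0, 0, 0]
}}

```text
t: 9.55
position: [0.4167, -0.2619, 0.0585]
tool_rot: [[0.999, 0.043, -0.0], [0.043, -0.999, 0.001], [-0.0, -0.001, -1.0]]
contact_force: [1.1, 1.6, 0.0]
width: 0.0478
grip_force: 66.2
```

```bash
python3 go.py .4172 -.262 .0025 -87.55; python3 - <<'E'
from h import *
f,c=grab("scene")
for a in coasters(f,c,.069):
    if a[1][0]<.75 :print(*a)
E
```

```text
t 9.55 pos [ 0.4167 -0.2619  0.0585] yaw -87.53 j6 0.81 w 0.0478 F [1.1 1.6 0. ] tilt [-0.0004  0.0007]
normalised total [ 0.0026 -0.0003 -0.2801] rz -0.0002 dist mm 56.0
[330.3 312.7] [0.7005 0.1015] [53.1 51.7] 21.9 0.789
[257.5 281.4] [ 0.6909 -0.0843] [49.  44.6] 24.9 0.938
[282.4 244.6] [ 0.5787 -0.0707] [48.5 46.4] 23.5 0.952
[365.8 231. ] [0.4675 0.1033] [48.  47.8] -30.7 0.922
[240.4 172.9] [ 0.4191 -0.2634] [65.7 50.2] 16.0 0.711
[263.6 148.4] [ 0.3283 -0.2371] [127.7  71. ] 33.2 0.517
```

Emit:
{"name": "servo_tool", "arguments": {
  "deltas": [0.002, 0, -0.15, 0, 0, 0, 0, 0, 0, -0.08, 0, 0, 0, 0, 0, 0, -0.02, 0, 0, 0, 0, 0, 0, -0.01, 0, 0, 0, 0, 0, 0, 0, 0, 0, 0, 0]
}}

```text
t: 10.1
position: [0.4181, -0.2613, 0.007]
tool_rot: [[0.999, 0.046, 0.0], [0.046, -0.999, -0.0], [0.0, 0.0, -1.0]]
contact_force: [-0.3, 0.0, -0.6]
width: 0.0479
grip_force: 66.3
```

```bash
python3 go.py .4172 -.262 .0025 -87.55
```

```text
t 10.1 pos [ 0.4181 -0.2613  0.007 ] yaw -87.37 j6 0.81 w 0.0479 F [-0.3  0.  -0.6] tilt [ 0.0004 -0.0003]
normalised total [-0.0045 -0.0035 -0.0226] rz -0.002 dist mm 4.7
```

Emit:
{"name": "servo_tool", "arguments": {
  "deltas": [-0.004, -0.003, -0.012, 0, 0, -0.002, 0, 0, 0, -0.005, 0, 0, 0, 0, 0, 0, 0, 0, 0, 0, 0, 0, 0, 0, 0, 0, 0, 0]
}}

```text
t: 10.5
position: [0.4169, -0.2624, 0.0033]
tool_rot: [[0.999, 0.042, 0.0], [0.042, -0.999, -0.0], [0.0, 0.0, -1.0]]
contact_force: [-0.2, -0.3, -0.2]
width: 0.048
grip_force: 66.3
```

Emit:
{"name": "servo_tool", "arguments": {
  "deltas": [0.001, 0.001, -0.007, 0, 0, 0, 0, 0, 0, 0, 0, 0, 0, 0]
}}

```text
t: 10.7
position: [0.4172, -0.2624, 0.002]
tool_rot: [[0.999, 0.042, 0.0], [0.042, -0.999, -0.0], [0.0, 0.0, -1.0]]
contact_force: [-0.3, -0.5, 1.9]
width: 0.0479
grip_force: 66.6
```

Emit:
{"name": "servo_tool", "arguments": {
  "deltas": [0, 0, 0, 0, 0, 0, 0.65, 0, 0, 0, 0, 0, 0, 0.75, 0, 0, 0, 0, 0, 0, 0.75, 0, 0, 0.05, 0, 0, 0, 0.8, 0, 0, 0.25, 0, 0, 0, 0.8, 0, 0, 0.25, 0, 0, 0, 0.8]
}}

```text
t: 11.3
position: [0.4157, -0.261, 0.1121]
tool_rot: [[0.999, 0.042, -0.003], [0.042, -0.999, 0.003], [-0.003, -0.003, -1.0]]
contact_force: [1.1, -0.7, 0.3]
width: 0.068
grip_force: 0.0
```

```bash
cat > look.py <<'E'
from h import *
import sys
for n in sys.argv[1:]:
    f,c=grab(n)
    for z in(.01,.013):
        for a in coasters(f,c,z):
            on=a[1][1]<-.2
            if .35<a[1][0]<.75 and on==(z>.012):print(n,"MAT" if on else "",*a)
E
python3 look.py scene top; python3 go.py .5487 -.0888 .08 -66.3
```

```text
scene  [330.3 312.7] [0.6775 0.0937] [56.  54.5] 21.9 0.787
scene  [257.5 281.4] [ 0.6673 -0.1026] [51.9 47.1] 24.9 0.939
scene  [282.4 244.6] [ 0.5489 -0.0881] [51.2 49. ] 23.5 0.952
scene  [365.8 231. ] [0.4316 0.0956] [50.7 50.5] -30.7 0.925
scene MAT [244.3 184.6] [ 0.4161 -0.2627] [57.9 55.6] 3.4 0.892
top  [280.9 290.3] [0.4309 0.0949] [51.  50.6] -31.5 0.936
top  [369.7 235.3] [ 0.5486 -0.0891] [51.3 51.3] 23.8 0.921
top  [376.6 179.9] [ 0.6666 -0.103 ] [51.4 52. ] 24.3 0.922
top  [284.7 173.6] [0.6767 0.0922] [57.2 57.1] -43.7 0.782
top MAT [450.2 293. ] [ 0.4186 -0.2615] [48.1 51.2] 0.6 0.428
t 11.4 pos [ 0.4213 -0.2657  0.12  ] yaw -87.61 j6 0.81 w 0.068 F [ 0.8 -0.6  0.8] tilt [ 0.0104 -0.0091]
normalised total [ 0.6372  0.8845 -0.2002] rz 0.2368 dist mm 221.7
```

Emit:
{"name": "servo_tool", "arguments": {
  "deltas": [0.131, 0.173, -0.03, 0, 0, 0.047, 0.75, 0.131, 0.173, -0.03, 0, 0, 0.047, 0.75, 0.131, 0.173, -0.03, 0, 0, 0.047, 0.75, 0.131, 0.173, -0.03, 0, 0, 0.047, 0.75, 0.131, 0.173, -0.03, 0, 0, 0.047, 0.75, 0, 0, -0.2, 0, 0, 0, 0.75, 0, 0, 0, 0, 0, 0, 0.75, 0, 0, 0, 0, 0, 0, 0.75]
}}

```text
t: 12.2
position: [0.5469, -0.0887, 0.0412]
tool_rot: [[0.917, 0.399, -0.003], [0.399, -0.917, 0.001], [-0.002, -0.002, -1.0]]
contact_force: [0.3, 0.2, 0.5]
width: 0.0642
grip_force: 0.0
```

```bash
python3 go.py .5487 -.0888 -.0005 -66.2
```

```text
t 12.2 pos [ 0.5469 -0.0887  0.0412] yaw -66.45 j6 0.86 w 0.0642 F [0.3 0.2 0.5] tilt [-0.0028  0.0007]
normalised total [ 0.0092 -0.0004 -0.2086] rz 0.0028 dist mm 41.8
```

Emit:
{"name": "servo_tool", "arguments": {
  "deltas": [0.006, 0, -0.1, 0, 0, 0.002, 0.75, 0, 0, -0.08, 0, 0, 0, 0.75, 0, 0, -0.015, 0, 0, 0, 0.75, 0, 0, 0, 0, 0, 0, 0.75, 0, 0, 0, 0, 0, 0, 0.75]
}}

```text
t: 12.7
position: [0.5496, -0.0895, 0.0036]
tool_rot: [[0.916, 0.402, 0.001], [0.402, -0.916, -0.0], [0.001, 0.001, -1.0]]
contact_force: [-0.3, 0.4, -0.1]
width: 0.0641
grip_force: 0.0
```

```bash
python3 go.py .5487 -.0888 -.0005 -66.2;python3 look.py scene
```

```text
t 12.7 pos [ 0.5496 -0.0895  0.0036] yaw -66.32 j6 0.85 w 0.0641 F [-0.3  0.4 -0.1] tilt [ 0.001  -0.0003]
normalised total [-0.0047  0.0037 -0.0204] rz 0.0013 dist mm 4.2
scene  [330.3 312.7] [0.6775 0.0937] [56.  54.5] 21.9 0.787
scene  [257.5 281.4] [ 0.6673 -0.1026] [51.9 47.1] 24.9 0.939
scene  [282.5 244.4] [ 0.548  -0.0885] [53.2 48.9] 23.5 0.932
scene  [365.8 231. ] [0.4318 0.0953] [50.9 50.4] -29.6 0.923
scene MAT [244.7 184.4] [ 0.4138 -0.2584] [61.4 64.6] 2.0 0.752
```

Emit:
{"name": "servo_tool", "arguments": {
  "deltas": [-0.003, 0.003, -0.012, 0, 0, 0, 0.7, 0, 0, -0.006, 0, 0, 0, 0.7, 0, 0, 0, 0, 0, 0, 0.3, 0, 0, 0, 0, 0, 0, 0, 0, 0, 0, 0, 0, 0, 0, 0, 0, 0, 0, 0, 0, 0, 0, 0, 0, 0, 0, 0, 0]
}}

```text
t: 13.45
position: [0.549, -0.0886, -0.0004]
tool_rot: [[0.916, 0.402, 0.001], [0.402, -0.916, -0.0], [0.001, 0.001, -1.0]]
contact_force: [-0.2, -0.4, 4.3]
width: 0.0479
grip_force: 62.2
```

```bash
python3 go.py .4751 -.2595 .06 -87.55
```

```text
t 13.45 pos [ 5.49e-01 -8.86e-02 -4.00e-04] yaw -66.28 j6 0.86 w 0.0479 F [-0.2 -0.4  4.3] tilt [ 0.0008 -0.0002]
normalised total [-0.3696 -0.8547  0.3022] rz -0.2363 dist mm 195.8
```

Emit:
{"name": "servo_tool", "arguments": {
  "deltas": [0, 0, 0.05, 0, 0, 0, 0, 0, 0, 0.2, 0, 0, 0, 0, -0.074, -0.171, 0.05, 0, 0, -0.047, 0, -0.074, -0.171, 0, 0, 0, -0.047, 0, -0.074, -0.171, 0, 0, 0, -0.047, 0, -0.074, -0.171, 0, 0, 0, -0.047, 0, -0.074, -0.171, 0, 0, 0, -0.047, 0, 0, 0, -0.1, 0, 0, 0, 0, 0, 0, 0, 0, 0, 0, 0, 0, 0, 0, 0, 0, 0, 0]
}}

```text
t: 14.45
position: [0.4739, -0.2587, 0.0387]
tool_rot: [[0.999, 0.045, -0.002], [0.045, -0.999, 0.002], [-0.002, -0.002, -1.0]]
contact_force: [0.6, 0.0, -0.2]
width: 0.0479
grip_force: 62.0
```

```bash
python3 go.py .4751 -.2595 .0025 -87.55;python3 look.py scene
```

```text
t 14.45 pos [ 0.4739 -0.2587  0.0387] yaw -87.43 j6 0.88 w 0.0479 F [ 0.6  0.  -0.2] tilt [-0.0017  0.0015]
normalised total [ 0.0062 -0.004  -0.1811] rz -0.0013 dist mm 36.3
scene  [330.3 312.7] [0.6775 0.0937] [56.  54.5] 21.9 0.791
scene  [257.5 281.4] [ 0.6673 -0.1026] [51.9 47.1] 24.9 0.939
scene  [365.8 231. ] [0.4316 0.0956] [50.7 50.5] -30.7 0.922
scene MAT [232.8 194.1] [ 0.4524 -0.2741] [62.2 58.6] 4.7 0.685
```

Emit:
{"name": "servo_tool", "arguments": {
  "deltas": [0.005, -0.004, -0.1, 0, 0, -0.001, 0, 0, 0, -0.05, 0, 0, 0, 0, 0, 0, 0, 0, 0, 0, 0, 0, 0, 0, 0, 0, 0, 0, 0, 0, 0, 0, 0, 0, 0]
}}

```text
t: 15.0
position: [0.4762, -0.2604, 0.0099]
tool_rot: [[0.999, 0.044, 0.001], [0.044, -0.999, -0.001], [0.001, 0.001, -1.0]]
contact_force: [0.8, -0.4, -0.3]
width: 0.0483
grip_force: 62.1
```

```bash
python3 go.py .4751 -.2595 .0025 -87.55
```

```text
t 15.0 pos [ 0.4762 -0.2604  0.0099] yaw -87.49 j6 0.88 w 0.0483 F [ 0.8 -0.4 -0.3] tilt [ 0.0009 -0.0007]
normalised total [-0.0054  0.0045 -0.0369] rz -0.0006 dist mm 7.5
```

Emit:
{"name": "servo_tool", "arguments": {
  "deltas": [-0.003, 0.003, -0.025, 0, 0, 0, 0, 0, 0, -0.008, 0, 0, 0, 0, 0, 0, 0, 0, 0, 0, 0, 0, 0, 0, 0, 0, 0, 0]
}}

```text
t: 15.4
position: [0.475, -0.2597, 0.0025]
tool_rot: [[0.999, 0.043, -0.0], [0.043, -0.999, 0.0], [-0.0, -0.0, -1.0]]
contact_force: [-1.0, 0.3, -0.0]
width: 0.0477
grip_force: 62.2
```

Emit:
{"name": "servo_tool", "arguments": {
  "deltas": [0, 0, -0.004, 0, 0, 0, 0, 0, 0, 0, 0, 0, 0, 0, 0, 0, 0, 0, 0, 0, 0.65, 0, 0, 0, 0, 0, 0, 0.75, 0, 0, 0, 0, 0, 0, 0.75, 0, 0, 0.05, 0, 0, 0, 0.8, 0, 0, 0.25, 0, 0, 0, 0.8, 0, 0, 0.15, 0, 0, 0, 0.8]
}}

```text
t: 16.2
position: [0.4755, -0.2601, 0.0944]
tool_rot: [[0.999, 0.043, 0.001], [0.043, -0.999, -0.001], [0.001, 0.001, -1.0]]
contact_force: [0.4, -0.9, 0.4]
width: 0.0684
grip_force: 0.0
```

Emit:
{"name": "servo_tool", "arguments": {
  "deltas": [0.16, 0.131, 0, 0, 0, 0.041, 0.75, 0.16, 0.131, 0, 0, 0, 0.041, 0.75, 0.16, 0.131, 0, 0, 0, 0.041, 0.75, 0.16, 0.131, 0, 0, 0, 0.041, 0.75, 0.16, 0.131, 0, 0, 0, 0.041, 0.75, 0.16, 0.131, -0.05, 0, 0, 0.041, 0.75, 0, 0, -0.15, 0, 0, 0, 0.75, 0, 0, 0, 0, 0, 0, 0.75, 0, 0, 0, 0, 0, 0, 0.75]
}}

```text
t: 17.1
position: [0.6657, -0.1024, 0.0511]
tool_rot: [[0.909, 0.416, -0.003], [0.416, -0.909, 0.001], [-0.002, -0.002, -1.0]]
contact_force: [0.2, 0.2, 0.9]
width: 0.0645
grip_force: 0.0
```

```bash
python3 look.py scene top; python3 go.py .6668 -.1028 -.0005 -65.6
```

```text
scene  [330.3 312.7] [0.6775 0.0937] [56.  54.5] 21.9 0.787
scene  [257.5 281.4] [ 0.6673 -0.1026] [51.8 47.1] 24.9 0.938
scene  [365.8 231. ] [0.4316 0.0956] [50.7 50.5] -30.7 0.922
top  [280.9 290.3] [0.4309 0.0949] [51.  50.6] -31.5 0.938
top  [284.7 173.5] [0.6767 0.0922] [57.3 57. ] -44.2 0.781
top MAT [451.1 299.2] [ 0.4175 -0.2615] [50.3 51.1] 0.5 0.977
top MAT [449.9 271.5] [ 0.4751 -0.259 ] [48.3 51.4] 0.6 0.987
t 17.2 pos [ 0.6673 -0.1034  0.0533] yaw -65.45 j6 0.87 w 0.064 F [ 0.5 -0.2  0.5] tilt [ 0.0014 -0.0005]
normalised total [-0.0023  0.003  -0.2688] rz -0.0017 dist mm 53.8
```

Two coasters sit on marks 0 and 1 within 1 mm. On to the third.

Emit:
{"name": "servo_tool", "arguments": {
  "deltas": [0, 0, -0.15, 0, 0, 0, 0.75, 0, 0, -0.1, 0, 0, 0, 0.75, 0, 0, 0, 0, 0, 0, 0.7, 0, 0, 0, 0, 0, 0, 0.7, 0, 0, 0, 0, 0, 0, 0.7]
}}

```text
t: 17.7
position: [0.6685, -0.1033, 0.0042]
tool_rot: [[0.909, 0.416, 0.003], [0.416, -0.909, -0.001], [0.003, 0.002, -1.0]]
contact_force: [0.1, -0.1, 0.0]
width: 0.0595
grip_force: 0.0
```

```bash
python3 go.py .6668 -.1028 -.0005 -65.6; python3 look.py scene
```

```text
t 17.7 pos [ 0.6685 -0.1033  0.0042] yaw -65.42 j6 0.87 w 0.0595 F [ 0.1 -0.1  0. ] tilt [ 0.0034 -0.001 ]
normalised total [-0.0084  0.0027 -0.0236] rz -0.002 dist mm 5.0
scene  [330.3 312.7] [0.6775 0.0937] [56.  54.5] 21.9 0.789
scene  [257.3 281. ] [ 0.6652 -0.1022] [55.3 49.7] 24.8 0.879
scene  [365.8 231. ] [0.4316 0.0956] [50.7 50.5] -30.7 0.922
```

Emit:
{"name": "servo_tool", "arguments": {
  "deltas": [-0.005, 0.001, -0.015, 0, 0, -0.001, 0.7, 0, 0, -0.007, 0, 0, 0, 0.7, 0, 0, 0, 0, 0, 0, 0.3, 0, 0, 0, 0, 0, 0, 0, 0, 0, 0, 0, 0, 0, 0, 0, 0, 0, 0, 0, 0, 0, 0, 0, 0, 0, 0, 0, 0]
}}

```text
t: 18.45
position: [0.6663, -0.1023, -0.0023]
tool_rot: [[0.91, 0.415, 0.001], [0.415, -0.91, -0.0], [0.001, 0.0, -1.0]]
contact_force: [-1.0, -0.4, 3.4]
width: 0.0483
grip_force: 63.1
```

```bash
python3 go.py .5331 -.257 .06 -87.55
```

```text
t 18.45 pos [ 0.6663 -0.1023 -0.0023] yaw -65.47 j6 0.87 w 0.0483 F [-1.  -0.4  3.4] tilt [ 0.0007 -0.0001]
normalised total [-0.6662 -0.7735  0.3114] rz -0.2453 dist mm 213.5
```

Emit:
{"name": "servo_tool", "arguments": {
  "deltas": [0, 0, 0.05, 0, 0, 0, 0, 0, 0, 0.2, 0, 0, 0, 0, -0.133, -0.155, 0.05, 0, 0, -0.049, 0, -0.133, -0.155, 0, 0, 0, -0.049, 0, -0.133, -0.155, 0, 0, 0, -0.049, 0, -0.133, -0.155, 0, 0, 0, -0.049, 0, -0.133, -0.155, 0, 0, 0, -0.049, 0, 0, 0, -0.1, 0, 0, 0, 0, 0, 0, 0, 0, 0, 0, 0, 0, 0, 0, 0, 0, 0, 0]
}}

```text
t: 19.45
position: [0.5326, -0.2567, 0.0371]
tool_rot: [[0.999, 0.043, -0.001], [0.043, -0.999, 0.001], [-0.001, -0.001, -1.0]]
contact_force: [0.0, -0.1, -0.5]
width: 0.0483
grip_force: 62.7
```

```bash
python3 go.py .5331 -.257 .0015 -87.55;python3 look.py scene
```

```text
t 19.45 pos [ 0.5326 -0.2567  0.0371] yaw -87.51 j6 0.94 w 0.0483 F [ 0.  -0.1 -0.5] tilt [-0.0012  0.0011]
normalised total [ 0.0026 -0.0014 -0.178 ] rz -0.0004 dist mm 35.6
scene  [330.3 312.7] [0.6775 0.0937] [56.  54.5] 21.9 0.787
scene  [365.8 231. ] [0.4318 0.0953] [50.9 50.4] -29.6 0.923
scene MAT [222.9 212. ] [ 0.5135 -0.2729] [61.5 59. ] 3.8 0.661
scene MAT [244.6 184.6] [ 0.4267 -0.2622] [78.5 55.9] 2.3 0.633
```

Emit:
{"name": "servo_tool", "arguments": {
  "deltas": [0.002, -0.001, -0.1, 0, 0, 0, 0, 0, 0, -0.06, 0, 0, 0, 0, 0, 0, 0, 0, 0, 0, 0, 0, 0, 0, 0, 0, 0, 0, 0, 0, 0, 0, 0, 0, 0]
}}

```text
t: 20.0
position: [0.5341, -0.2576, 0.0061]
tool_rot: [[0.999, 0.044, 0.001], [0.044, -0.999, -0.001], [0.001, 0.001, -1.0]]
contact_force: [-1.2, 0.2, 0.2]
width: 0.048
grip_force: 62.7
```

```bash
python3 go.py .5331 -.257 .0015 -87.55
```

```text
t 20.0 pos [ 0.5341 -0.2576  0.0061] yaw -87.49 j6 0.94 w 0.048 F [-1.2  0.2  0.2] tilt [ 0.0009 -0.0006]
normalised total [-0.0048  0.0029 -0.023 ] rz -0.0006 dist mm 4.7
```

Emit:
{"name": "servo_tool", "arguments": {
  "deltas": [-0.003, 0.002, -0.012, 0, 0, 0, 0, 0, 0, -0.008, 0, 0, 0, 0, 0, 0, 0, 0, 0, 0, 0, 0, 0, 0, 0, 0, 0, 0]
}}

```text
t: 20.4
position: [0.5327, -0.2571, 0.0013]
tool_rot: [[0.999, 0.043, -0.0], [0.043, -0.999, 0.0], [-0.0, -0.0, -1.0]]
contact_force: [0.5, -0.4, -0.6]
width: 0.0479
grip_force: 62.7
```

Emit:
{"name": "servo_tool", "arguments": {
  "deltas": [0, 0, -0.004, 0, 0, 0, 0, 0, 0, 0, 0, 0, 0, 0, 0, 0, 0, 0, 0, 0, 0.65, 0, 0, 0, 0, 0, 0, 0.75, 0, 0, 0, 0, 0, 0, 0.75, 0, 0, 0.05, 0, 0, 0, 0.8, 0, 0, 0.25, 0, 0, 0, 0.8, 0, 0, 0.15, 0, 0, 0, 0.8]
}}

```text
t: 21.2
position: [0.5335, -0.2575, 0.0934]
tool_rot: [[0.999, 0.043, 0.002], [0.043, -0.999, -0.001], [0.002, 0.001, -1.0]]
contact_force: [0.7, -0.7, 0.6]
width: 0.0682
grip_force: 0.0
```

Emit:
{"name": "servo_tool", "arguments": {
  "deltas": [-0.064, 0.22, 0, 0, 0, -0.046, 0.75, -0.064, 0.22, 0, 0, 0, -0.046, 0.75, -0.064, 0.22, 0, 0, 0, -0.046, 0.75, -0.064, 0.22, 0, 0, 0, -0.046, 0.75, -0.064, 0.22, 0, 0, 0, -0.046, 0.75, -0.064, 0.22, 0, 0, 0, -0.046, 0.75, -0.064, 0.22, 0, 0, 0, -0.046, 0.75, -0.064, 0.22, 0, 0, 0, -0.046, 0.75, 0, 0, 0, 0, 0, 0, 0.75, 0, 0, 0, 0, 0, 0, 0.75]
}}

```text
t: 22.2
position: [0.4305, 0.0958, 0.0913]
tool_rot: [[0.862, -0.506, 0.001], [-0.506, -0.862, -0.0], [0.001, -0.0, -1.0]]
contact_force: [-0.3, 0.4, 0.1]
width: 0.0643
grip_force: 0.0
```

```bash
python3 look.py scene top; python3 go.py .4311 .0952 -.001 -120.7
```

```text
scene  [330.3 312.7] [0.6775 0.0937] [56.  54.5] 21.9 0.787
scene  [365.8 231. ] [0.4316 0.0949] [51.6 50.4] -29.6 0.913
scene MAT [235.2 201.6] [ 0.4733 -0.2603] [173.6  56. ] 2.5 0.897
top  [284.7 173.6] [0.6767 0.0922] [57.7 57. ] 0.9 0.777
top MAT [451.1 299.2] [ 0.4175 -0.2615] [50.3 51.1] 0.5 0.973
top MAT [449.9 271.6] [ 0.4751 -0.259 ] [48.3 51.4] 0.6 0.986
top MAT [448.8 244. ] [ 0.5329 -0.2566] [50.6 51.7] 1.0 0.927
t 22.3 pos [0.4311 0.0943 0.0911] yaw -120.62 j6 2.14 w 0.0642 F [ 0.3 -0.5  0.4] tilt [ 0.0012 -0.0004]
normalised total [ 2.000e-04  4.600e-03 -4.604e-01] rz -0.0009 dist mm 92.1
```

Emit:
{"name": "servo_tool", "arguments": {
  "deltas": [0, 0, -0.2, 0, 0, 0, 0.75, 0, 0, -0.17, 0, 0, 0, 0.75, 0, 0, -0.06, 0, 0, 0, 0.72, 0, 0, 0, 0, 0, 0, 0.72, 0, 0, 0, 0, 0, 0, 0.72]
}}

```text
t: 22.8
position: [0.4314, 0.0943, 0.0054]
tool_rot: [[0.86, -0.511, 0.001], [-0.511, -0.86, -0.0], [0.001, -0.0, -1.0]]
contact_force: [0.6, -0.5, 0.4]
width: 0.0614
grip_force: 0.0
```

```bash
python3 go.py .4311 .0952 -.001 -120.7; python3 look.py scene
```

```text
t 22.8 pos [0.4314 0.0943 0.0054] yaw -120.71 j6 2.14 w 0.0614 F [ 0.6 -0.5  0.4] tilt [ 0.0008 -0.    ]
normalised total [-0.0015  0.0047 -0.032 ] rz 0.0002 dist mm 6.5
scene  [330.3 312.7] [0.6775 0.0937] [56.  54.5] 21.9 0.787
scene  [364.  231.2] [0.4321 0.0954] [51.5 48.7] -32.6 0.751
scene MAT [235.2 201.6] [ 0.4735 -0.2602] [173.1  55.8] 2.5 0.9
```

Emit:
{"name": "servo_tool", "arguments": {
  "deltas": [0, 0.003, -0.02, 0, 0, 0, 0.72, 0, 0, -0.009, 0, 0, 0, 0.7, 0, 0, 0, 0, 0, 0, 0.3, 0, 0, 0, 0, 0, 0, 0, 0, 0, 0, 0, 0, 0, 0, 0, 0, 0, 0, 0, 0, 0, 0, 0, 0, 0, 0, 0, 0]
}}

```text
t: 23.55
position: [0.4311, 0.0957, -0.0005]
tool_rot: [[0.86, -0.51, 0.001], [-0.51, -0.86, 0.0], [0.001, -0.001, -1.0]]
contact_force: [-0.5, 0.1, 6.0]
width: 0.0482
grip_force: 62.3
```

```bash
python3 go.py .591 -.2545 .06 -87.55
```

```text
t 23.55 pos [ 0.4311  0.0957 -0.0005] yaw -120.63 j6 2.14 w 0.0482 F [-0.5  0.1  6. ] tilt [0.0013 0.    ]
normalised total [ 0.7996 -1.7508  0.3026] rz 0.3676 dist mm 389.7
```

Emit:
{"name": "servo_tool", "arguments": {
  "deltas": [0, 0, 0.05, 0, 0, 0, 0, 0, 0, 0.22, 0, 0, 0, 0, 0.1, -0.219, 0.05, 0, 0, 0.046, 0, 0.1, -0.219, 0, 0, 0, 0.046, 0, 0.1, -0.219, 0, 0, 0, 0.046, 0, 0.1, -0.219, 0, 0, 0, 0.046, 0, 0.1, -0.219, 0, 0, 0, 0.046, 0, 0.1, -0.219, 0, 0, 0, 0.046, 0, 0.1, -0.219, 0, 0, 0, 0.046, 0, 0.1, -0.219, 0, 0, 0, 0.046, 0]
}}

```text
t: 24.55
position: [0.5908, -0.2567, 0.0631]
tool_rot: [[0.999, 0.046, -0.0], [0.046, -0.999, 0.0], [0.0, -0.0, -1.0]]
contact_force: [1.0, 0.6, 0.4]
width: 0.0482
grip_force: 62.1
```

Emit:
{"name": "servo_tool", "arguments": {
  "deltas": [0, 0, -0.1, 0, 0, 0, 0, 0, 0, 0, 0, 0, 0, 0, 0, 0, 0, 0, 0, 0, 0]
}}

```text
t: 24.85
position: [0.5891, -0.2538, 0.042]
tool_rot: [[0.999, 0.043, -0.003], [0.043, -0.999, 0.002], [-0.003, -0.002, -1.0]]
contact_force: [0.5, -0.3, -0.4]
width: 0.0478
grip_force: 62.1
```

```bash
python3 go.py .591 -.2545 .0025 -87.55;python3 look.py scene
```

```text
t 24.85 pos [ 0.5891 -0.2538  0.042 ] yaw -87.53 j6 1.0 w 0.0478 F [ 0.5 -0.3 -0.4] tilt [-0.0027  0.0018]
normalised total [ 0.0093 -0.0035 -0.1973] rz -0.0003 dist mm 39.5
scene  [330.3 312.7] [0.6775 0.0937] [56.  54.5] 21.9 0.787
scene MAT [213.2 229.3] [ 0.5716 -0.2707] [57.3 60.4] 1.7 0.669
scene MAT [239.7 193.9] [ 0.4706 -0.2603] [166.4  55.8] 2.5 0.643
```

Emit:
{"name": "servo_tool", "arguments": {
  "deltas": [0.003, -0.002, -0.1, 0, 0, 0, 0, 0, 0, -0.06, 0, 0, 0, 0, 0, 0, 0, 0, 0, 0, 0, 0, 0, 0, 0, 0, 0, 0, 0, 0, 0, 0, 0, 0, 0]
}}

```text
t: 25.4
position: [0.5915, -0.2553, 0.0117]
tool_rot: [[0.999, 0.044, 0.001], [0.044, -0.999, -0.001], [0.001, 0.001, -1.0]]
contact_force: [-0.0, -0.3, -0.6]
width: 0.0482
grip_force: 62.1
```

```bash
python3 go.py .591 -.2545 .0025 -87.55
```

```text
t 25.4 pos [ 0.5915 -0.2553  0.0117] yaw -87.5 j6 1.0 w 0.0482 F [-0.  -0.3 -0.6] tilt [ 0.0011 -0.0006]
normalised total [-0.0027  0.0041 -0.0461] rz -0.0005 dist mm 9.3
```

Emit:
{"name": "servo_tool", "arguments": {
  "deltas": [-0.001, 0.002, -0.03, 0, 0, 0, 0, 0, 0, -0.012, 0, 0, 0, 0, 0, 0, 0, 0, 0, 0, 0, 0, 0, 0, 0, 0, 0, 0]
}}

```text
t: 25.8
position: [0.5909, -0.255, 0.0026]
tool_rot: [[0.999, 0.043, 0.0], [0.043, -0.999, -0.0], [0.0, 0.0, -1.0]]
contact_force: [-1.0, 0.6, 2.8]
width: 0.0481
grip_force: 62.4
```

Released next, then up and clear (outward of the row, high) to check the row.

Emit:
{"name": "servo_tool", "arguments": {
  "deltas": [0, 0, 0, 0, 0, 0, 0.65, 0, 0, 0, 0, 0, 0, 0.75, 0, 0, 0, 0, 0, 0, 0.75, 0, 0, 0.05, 0, 0, 0, 0.8, 0, 0, 0.25, 0, 0, 0, 0.8, 0, 0, 0.2, 0, 0, 0, 0.5, -0.12, 0.18, 0.1, 0, 0, 0, 0.2, -0.12, 0.18, 0, 0, 0, 0, 0, -0.12, 0.18, 0, 0, 0, 0, 0, -0.12, 0.18, 0, 0, 0, 0, 0]
}}

```text
t: 26.8
position: [0.494, -0.1098, 0.1233]
tool_rot: [[0.999, 0.043, 0.001], [0.043, -0.999, -0.0], [0.001, 0.0, -1.0]]
contact_force: [-0.0, 0.0, 1.0]
width: 0.0002
grip_force: 0.0
```

Emit:
{"name": "servo_tool", "arguments": {
  "deltas": [-0.1, 0.2, 0, 0, 0, 0, 0, -0.1, 0.2, 0, 0, 0, 0, 0, -0.05, 0.2, 0, 0, 0, 0, 0, 0, 0, 0, 0, 0, 0, 0]
}}

```text
t: 27.2
position: [0.4432, 0.0128, 0.1228]
tool_rot: [[0.999, 0.047, 0.0], [0.047, -0.999, 0.001], [0.0, -0.001, -1.0]]
contact_force: [-0.3, -0.4, -0.4]
width: -0.0001
grip_force: 0.0
```

```bash
python3 look.py scene top; python3 go.py .5473 -.3905 .1 -87.55; python3 - <<'E'
from h import *
s,cs=grab("scene");t,ct=grab("top")
cv2.imwrite("pics/row.png",np.hstack([cv2.resize(t[150:350,390:540],(450,600),interpolation=2),cv2.resize(s[150:350,150:266],(348,600),interpolation=2)])[:,:,::-1])
E
```

```text
scene  [330.3 312.7] [0.6775 0.0937] [56.  54.5] 21.9 0.787
top  [284.7 173.6] [0.6767 0.0922] [57.2 57.1] -43.7 0.781
top MAT [451.1 299.2] [ 0.4175 -0.2615] [50.3 51.1] 0.5 0.975
top MAT [449.9 271.6] [ 0.4751 -0.259 ] [48.3 51.4] 0.6 0.986
top MAT [448.8 244. ] [ 0.5329 -0.2566] [50.6 51.7] 1.0 0.927
top MAT [447.8 216.6] [ 0.5911 -0.2545] [48.9 52.1] 1.0 0.97
t 27.3 pos [0.4452 0.0096 0.1232] yaw -87.38 j6 1.37 w -0.0001 F [0.2 0.1 0.4] tilt [ 0.0018 -0.0006]
normalised total [ 0.5107 -2.0006 -0.1159] rz -0.0019 dist mm 413.6
```

View pics/row.png

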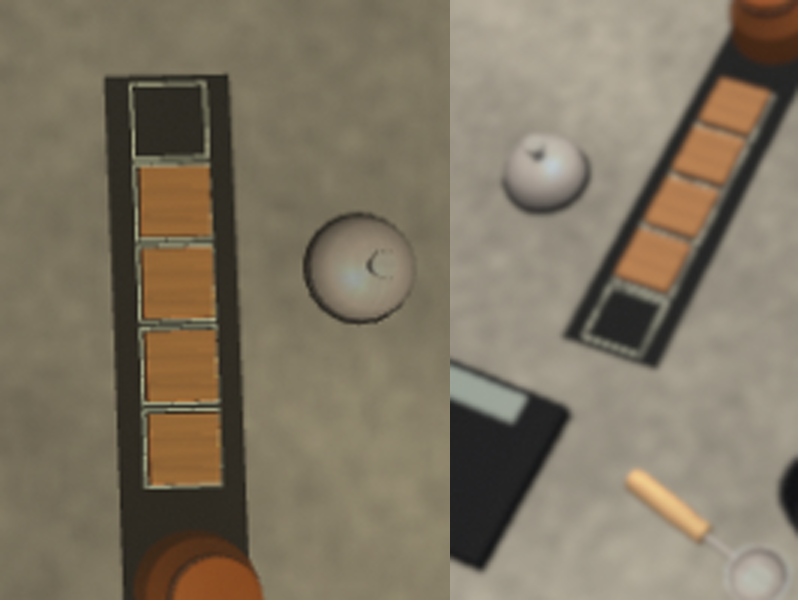

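The row is even: top view shows coasters inside outlines 0–3 at (451,299), (450,272), (449,244), (448,217), with only the far outline empty. Now I ring again.

Emit:
{"name": "servo_tool", "arguments": {
  "deltas": [0.057, -0.222, 0, 0, 0, 0, 0, 0.057, -0.222, 0, 0, 0, 0, 0, 0.057, -0.222, 0, 0, 0, 0, 0, 0.057, -0.222, 0, 0, 0, 0, 0, 0.057, -0.222, 0, 0, 0, 0, 0, 0.057, -0.222, 0, 0, 0, 0, 0, 0.057, -0.222, 0, 0, 0, 0, 0, 0.057, -0.222, 0, 0, 0, 0, 0, 0.057, -0.222, 0, 0, 0, 0, 0, 0, 0, -0.1, 0, 0, 0, 0]
}}

```text
t: 28.4
position: [0.5487, -0.4004, 0.1055]
tool_rot: [[0.999, 0.037, 0.006], [0.037, -0.999, -0.008], [0.006, 0.008, -1.0]]
contact_force: [0.6, 0.3, 0.9]
width: 0.0
grip_force: 0.0
```

Emit:
{"name": "servo_tool", "arguments": {
  "deltas": [0, 0, -0.1, 0, 0, 0, 0, 0, 0, 0, 0, 0, 0, 0, 0, 0, 0, 0, 0, 0, 0]
}}

```text
t: 28.7
position: [0.5464, -0.3914, 0.0817]
tool_rot: [[0.999, 0.042, -0.001], [0.042, -0.999, 0.001], [-0.001, -0.001, -1.0]]
contact_force: [0.3, -0.6, 1.4]
width: 0.0003
grip_force: 0.0
```

```bash
python3 go.py .5473 -.3905 .06 -87.55
```

```text
t 28.7 pos [ 0.5464 -0.3914  0.0817] yaw -87.61 j6 0.79 w 0.0003 F [ 0.3 -0.6  1.4] tilt [-0.0013  0.001 ]
normalised total [ 0.0043  0.0044 -0.1083] rz 0.0007 dist mm 21.7
```

Emit:
{"name": "servo_tool", "arguments": {
  "deltas": [0.003, 0.004, -0.08, 0, 0, 0, 0, 0, 0, -0.03, 0, 0, 0, 0, 0, 0, -0.03, 0, 0, 0, 0, 0, 0, -0.02, 0, 0, 0, 0, 0, 0, -0.015, 0, 0, 0, 0, 0, 0, 0, 0, 0, 0, 0]
}}

```text
t: 29.3
position: [0.5479, -0.3893, 0.0481]
tool_rot: [[0.999, 0.044, -0.001], [0.044, -0.999, 0.0], [-0.001, -0.0, -1.0]]
contact_force: [-3.2, 3.0, 8.2]
width: -0.0001
grip_force: 4.1
```

Emit:
{"name": "servo_tool", "arguments": {
  "deltas": [0, 0, -0.018, 0, 0, 0, 0, 0, 0, 0, 0, 0, 0, 0, 0, 0, 0, 0, 0, 0, 0]
}}

```text
t: 29.6
position: [0.5483, -0.3897, 0.047]
tool_rot: [[0.999, 0.044, 0.0], [0.044, -0.999, -0.0], [0.0, 0.0, -1.0]]
contact_force: [-8.0, 6.3, 19.0]
width: -0.0
grip_force: 9.0
```

Emit:
{"name": "servo_tool", "arguments": {
  "deltas": [0, 0, 0, 0, 0, 0, 0, 0, 0, 0, 0, 0, 0, 0, 0, 0, 0, 0, 0, 0, 0, 0, 0, 0, 0, 0, 0, 0, 0, 0, 0, 0, 0, 0, 0, 0, 0, 0, 0, 0, 0, 0, 0, 0, 0, 0, 0, 0, 0, 0, 0, 0, 0, 0, 0, 0, 0, 0, 0, 0, 0, 0, 0, 0, 0, 0, 0, 0, 0, 0]
}}

```text
t: 30.6
position: [0.5483, -0.3897, 0.047]
tool_rot: [[0.999, 0.044, 0.0], [0.044, -0.999, -0.0], [0.0, 0.0, -1.0]]
contact_force: [-7.4, 5.4, 17.7]
width: -0.0002
grip_force: 8.9
```

Emit:
{"name": "servo_tool", "arguments": {
  "deltas": [0, 0, 0.03, 0, 0, 0, 0, 0, 0, 0.05, 0, 0, 0, 0, 0, 0, 0.2, 0, 0, 0, 0, 0, 0, 0.22, 0, 0, 0, 0, -0.05, 0.222, 0, 0, 0, 0, 0, -0.05, 0.222, 0, 0, 0, 0, 0, -0.05, 0.222, 0, 0, 0, 0, 0, -0.05, 0.222, 0, 0, 0, 0, 0, -0.05, 0.222, 0, 0, 0, 0, 0, -0.05, 0.222, 0, 0, 0, 0, 0]
}}

```text
t: 31.6
position: [0.4875, -0.1216, 0.1439]
tool_rot: [[0.999, 0.043, 0.001], [0.043, -0.999, -0.0], [0.001, 0.0, -1.0]]
contact_force: [0.3, -0.4, 0.6]
width: -0.0002
grip_force: 0.0
```

Emit:
{"name": "servo_tool", "arguments": {
  "deltas": [-0.05, 0.222, 0, 0, 0, 0, 0, -0.05, 0.222, 0, 0, 0, 0, 0, -0.05, 0.222, 0, 0, 0, 0, 0, 0, 0, 0, 0, 0, 0, 0, 0, 0, 0, 0, 0, 0, 0, 0, 0, 0, 0, 0, 0, 0]
}}

```text
t: 32.2
position: [0.4585, 0.0092, 0.144]
tool_rot: [[0.999, 0.043, 0.001], [0.043, -0.999, -0.001], [0.001, 0.001, -1.0]]
contact_force: [-0.0, -0.5, 0.1]
width: -0.0004
grip_force: 0.0
```

```bash
python3 look.py scene top; python3 - <<'E'
from h import *
t,ct=grab("top");cv2.imwrite("pics/end.png",t[:,:,::-1])
E
```

```text
scene  [330.3 312.7] [0.6775 0.0937] [56.  54.5] 21.9 0.789
top  [284.7 173.5] [0.6767 0.0922] [57.2 57.1] -43.7 0.783
top MAT [451.1 299.2] [ 0.4175 -0.2615] [50.3 51.1] 0.5 0.975
top MAT [449.9 271.5] [ 0.4751 -0.259 ] [48.3 51.4] 0.6 0.987
top MAT [448.8 244. ] [ 0.5329 -0.2566] [50.6 51.7] 1.0 0.927
top MAT [447.8 216.6] [ 0.5911 -0.2544] [48.9 51.9] 1.0 0.972
```

View pics/end.png

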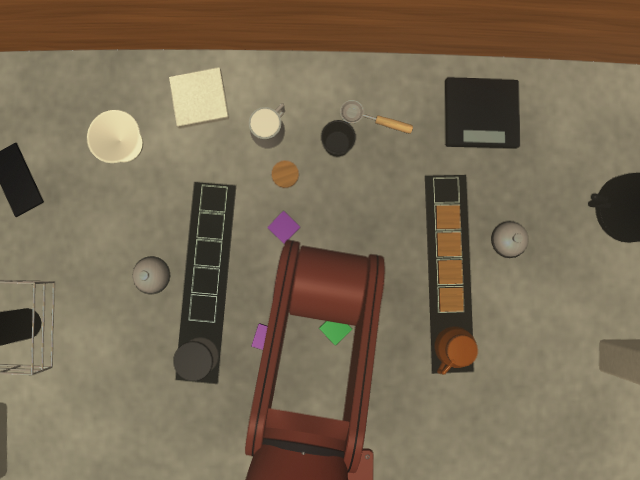

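The final picture shows all four coasters in the row at (451,299) to (448,217). Everything else stands where it was, and the arm is clear, so I'm handing in.

```bash
python3 -c "
from cell import manip;print(manip.hand_in())"
```

```text
the job is handed in; nothing more can be done
None
```

The job is handed in: I rang the bell by the server's mat, laid all four square coasters in outlines 0–3 on that mat, and rang the same bell again, holding the plunger at its stop for over a second both times.

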